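# Fill the row on the drying rack

## Robot

A 6-joint arm with a two-finger parallel gripper is mounted at the origin on a cart in front of the work surface, level with it; the furniture and walls round the work are solid. World frame = base frame: x ahead of the robot, y to its left, z up, the work surface at z = 0. Lengths are in m, angles in rad, forces in N, time in s.
With the tool pointing down it reaches from about 0.35 to 0.975 m from the base axis. Payload 7.1 kg.
Tool frame: the origin (TCP) lies midway between the tips of the shut fingers; the grasp point (between the pads) lies 19 mm behind it; z points along the fingers, x is the direction in which the jaws open and shut, and the axes are right-handed (so a half turn about z gives the same grasp; the last joint's range is limited). The gripper opens to 88 mm and grips with 3 to 60 N. Pads are 20 mm wide; open, the fingers measure 115 mm over their backs; the gripper's body (75 mm by 178 mm) begins 61 mm behind the grasp point.
Start: joints at [1.208, 0.423, 1.63, -0, 1.089, -0.019], TCP at [0.211, 0.588, 0.223] pointing down, gripper open.
Joint ranges: [-3, 3], [-0.9, 2.11], [0.09, 2.58], [-1.31, 4.45], [0.11, 2.69], [-2.54, 2.54]. Speed limits (rad/s): [2.39, 2.39, 3.01, 3.14, 3.14, 3.14].

## Interface

Orientations are given as a unit quaternion [w, x, y, z].
In Python, from station import move_pose, movel, movej, command_gripper, wait, inverse_kinematics, read_camera, camera_info, MotionError, job_done, get_time, get_joint_pos, get_qvel, get_effort, get_tcp_pos, get_ee_rot, get_ft_force, get_ft_torque, get_grip_width gives the robot as it stands. Calls block until the motion is done:
- move_pose(position, orientation): joint-space move of the TCP to a pose.
- movel(position, frame=None, v=0.15, until_force=None): straight line of the TCP; frame=None keeps the orientation; v is the mean speed in m/s. With until_force (N) it stops when the force on the tool has changed by that much, and returns True; else False.
- movej(angles): joint-space move.
- command_gripper(opening): opening from 0.0 (shut) to 1.0 (fully open); the grip force is fixed at half the most; returns when the fingers have stopped.
- wait(seconds).
- inverse_kinematics(position, orientation): joint angles nearest the present ones, or None.
- read_camera(name): name is "side" or "top"; returns the picture (400x640x3 uint8, red, green, blue); there is no depth.
- camera_info(name): a dict with "intrinsics" (3x3 intrinsics, pixels), "T" (4x4, takes a point from camera to world coordinates). Camera axes: x right, y up, looking along -z (the intrinsics and any distortion apply to the point x, -y, -z); pixel columns grow to the right and rows downward; lengths in m; the calibration is good to about 2 mm. A picture is of the moment at which its call begins. camera_info takes no time and is no camera call.
A pose or a line that the arm cannot do raises MotionError and nothing moves.
- job_done(): hands the job in, once; it reports no verdict.
Readings, each from a call of its own:
- get_time(): time.
- get_joint_pos(): joint angles.
- get_qvel(): joint speeds.
- get_effort(): joint torques, N m.
- get_tcp_pos(): TCP position.
- get_ee_rot(): TCP orientation.
- get_ft_force(): force on the tool from outside, world axes, zero at the start.
- get_ft_torque(): the same for the moment, N m.
- get_grip_width(): opening from 0.0 (shut) to 1.0 (fully open).
Only numpy, scipy, OpenCV 4.12 (cv2) and the standard library are available. Lean on these libraries where they do the work, as an engineer would, in place of code of your own. Each camera call takes 0.05 s, during which the arm holds its last target.

## Task

Complete the row on the little drying rack: lay the two loose blocks that are the same size as the one already on it into the two empty places, one in each, flat on both bearers between the dowels, parallel to that block and with their ends level with its ends. Leave the block on the rack and the blocks of other sizes where they are.

Things in the scene. Friction and masses are not known exactly. Their poses are not given: they have to be found in the camera images.
- rack: low wooden rack fixed to the bench: two bearers, 296 x 24 x 24 mm, run along its y at x = -50 and 50 mm; on each stand dowels 12 mm thick, 14 high at y = -132, -44, 44, 132 mm, leaving three 76 mm wide places, 88 mm apart; blocks lie along its x across both bearers. Open between the bearers but for a 12 mm high tie slat at each end. Origin on the bench under its centre; z up
- place_left (a point): centre of the rack's place at its +y end, at the height of the bearers' tops (24 mm above the bench), where the first block already lies; axes as the rack's
- place_mid (a point): centre of the rack's middle place, empty at the start, at the height of the bearers' tops, 24 mm above the bench; axes as the rack's
- place_right (a point): centre of the rack's place at its -y end, empty at the start, at the height of the bearers' tops, 24 mm above the bench; axes as the rack's
- row_block_centre (a point): the block already on the rack, at the +y end: dark acacia with toothed ends, 48 x 160 x 26 mm, loose, centred in its place. This point is its centre, 13 mm above its underside; y runs along its length. Not to be moved
- block_a_centre (a point): dark acacia block with toothed (finger-jointed) ends, 48 wide x 160 long x 26 thick mm, lying flat on the bench, loose; one of the two to be laid on the rack. This point is its centre, 13 mm above its underside; its y axis runs along its length, x across its width, z up
- block_b_centre (a point): dark acacia block with toothed (finger-jointed) ends, 48 wide x 160 long x 26 thick mm, lying flat on the bench, loose; one of the two to be laid on the rack. This point is its centre, 13 mm above its underside; its y axis runs along its length, x across its width, z up. Same as the other; either may go in either place
- short_block_centre (a point): shorter dark block among the loose ones, 43 wide x 120 long x 26 thick mm, one end smeared with white glue, loose on the bench. This point is its centre, 13 mm above its underside; y runs along its length. Not to be moved
- light_block_centre (a point): light-coloured block, 58 wide x 130 long x 26 thick mm, loose on the bench at the right. This point is its centre, 13 mm above its underside; y runs along its length. Not to be moved

How it is judged:
At the end, for the whole second after the job is handed in: Both loose 48 x 160 mm blocks lie flat on the bearers, one in each empty place, centre within 15 mm of the place's centre along the rack's x, 16 mm along y and 5 mm in height, within 10 degrees of the rack's x axis, tilt under 5 degrees; the three other blocks within 15 mm of where they were ((((x of block_a_centre in the frame of place_mid between -0.015 and 0.015 m and y of block_a_centre in the frame of place_mid between -0.016 and 0.016 m and z of block_a_centre in the frame of place_mid between 0.008 and 0.018 m and angle between the y axis of block_a_centre and the x axis of place_mid, either way round below 0.18 rad and angle between block_a_centre's own z axis and vertical below 0.1 rad) and (x of block_b_centre in the frame of place_right between -0.015 and 0.015 m and y of block_b_centre in the frame of place_right between -0.016 and 0.016 m and z of block_b_centre in the frame of place_right between 0.008 and 0.018 m and angle between the y axis of block_b_centre and the x axis of place_right, either way round below 0.18 rad and angle between block_b_centre's own z axis and vertical below 0.1 rad)) or ((x of block_a_centre in the frame of place_right between -0.015 and 0.015 m and y of block_a_centre in the frame of place_right between -0.016 and 0.016 m and z of block_a_centre in the frame of place_right between 0.008 and 0.018 m and angle between the y axis of block_a_centre and the x axis of place_right, either way round below 0.18 rad and angle between block_a_centre's own z axis and vertical below 0.1 rad) and (x of block_b_centre in the frame of place_mid between -0.015 and 0.015 m and y of block_b_centre in the frame of place_mid between -0.016 and 0.016 m and z of block_b_centre in the frame of place_mid between 0.008 and 0.018 m and angle between the y axis of block_b_centre and the x axis of place_mid, either way round below 0.18 rad and angle between block_b_centre's own z axis and vertical below 0.1 rad))) and distance of each of row_block_centre, short_block_centre, light_block_centre from where it was at the start of the episode below 0.015 m); the robot touches nothing.
It fails at once if the block already on the rack is moved by more than 20 mm (distance of row_block_centre from where it was at the start of the episode above 0.02 m).
It fails at once if the short dark block is moved by more than 20 mm (distance of short_block_centre from where it was at the start of the episode above 0.02 m).
It fails at once if the light block is moved by more than 20 mm (distance of light_block_centre from where it was at the start of the episode above 0.02 m).
It also fails if it takes over 58 s, if anything falls off the work surface, if the arm or the gripper's body presses on something with over 40 N, if the wrist force passes 120 N, or if a joint passes its speed limit or range.

## Working session

There is one attempt and no reset: what is moved stays moved. The work goes in short steps, each a Python script; the robot and the scene stay as the last script left them, time stands still between calls to the robot, and variables do not carry over. Pictures are saved under pics/ and viewed, and the job is handed in when it is done.

```bash
mkdir -p pics; python3 - <<'E'
from station import *
import cv2
for n in("top","side"):
    im=read_camera(n); cv2.imwrite(f"pics/{n}0.png",im[:,:,::-1]); i=camera_info(n); print(n,i)
print(get_time(),get_tcp_pos(),get_ee_rot(),get_grip_width())
E
```

```text
top {'intrinsics': array([[419.05471078,   0.        , 328.34430482],
       [  0.        , 419.05471078, 190.32925137],
       [  0.        ,   0.        ,   1.        ]]), 'T': array([[-0.0183231 ,  0.99874252, -0.04666522,  0.41909231],
       [-0.99973798, -0.01766094,  0.01456268, -0.09902146],
       [ 0.01372022,  0.04691982,  0.99880443,  1.53875752],
       [ 0.        ,  0.        ,  0.        ,  1.        ]])}
side {'intrinsics': array([[479.94605537,   0.        , 324.41739676],
       [  0.        , 479.94605537, 196.28612823],
       [  0.        ,   0.        ,   1.        ]]), 'T': array([[ 0.81467301,  0.33758497, -0.47153397, -0.31543706],
       [-0.57944047,  0.44076747, -0.68554561, -1.25025568],
       [-0.02359306,  0.83172136,  0.55469175,  1.01615633],
       [ 0.        ,  0.        ,  0.        ,  1.        ]])}
0.1 [0.21043928 0.58797948 0.22199756] [ 3.74364939e-04  8.17633737e-01  5.75738328e-01 -5.56658933e-04] 0.9985558110427754
```

View pics/top0.png

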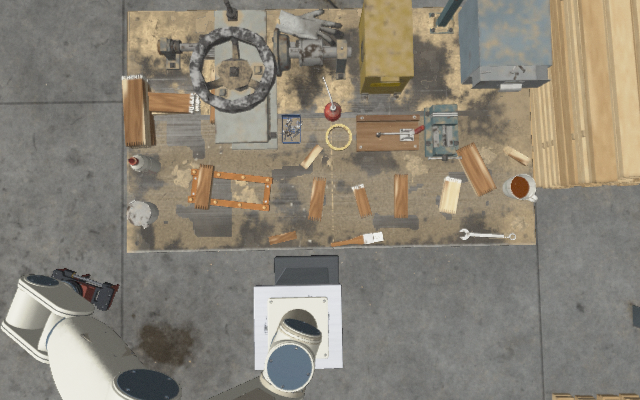

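View pics/side0.png

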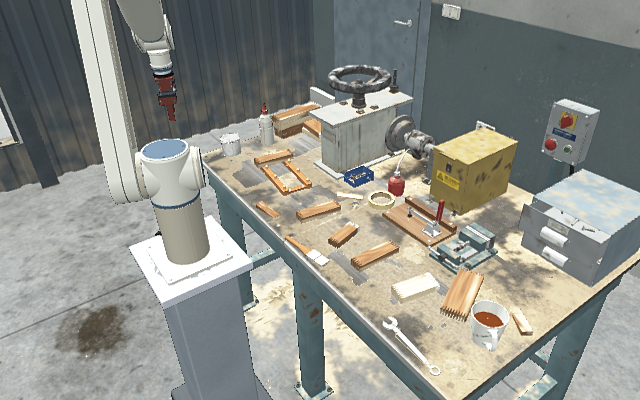

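The top view shows the rack at (230,187) with the row block at (203,186). The candidate 160 mm blocks are at (316,198) and (401,196), the short glued one at (362,200), and the light one at (450,195). I'll zoom in to measure them.

```bash
python3 - <<'E'
import cv2
im=cv2.imread("pics/top0.png")
cv2.imwrite("pics/c1.png",cv2.resize(im[150:230,180:290],None,fx=7,fy=7,interpolation=cv2.INTER_CUBIC))
cv2.imwrite("pics/c2.png",cv2.resize(im[150:250,295:425],None,fx=6,fy=6,interpolation=cv2.INTER_CUBIC))
E
```

```text
(no output)
```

View pics/c1.png

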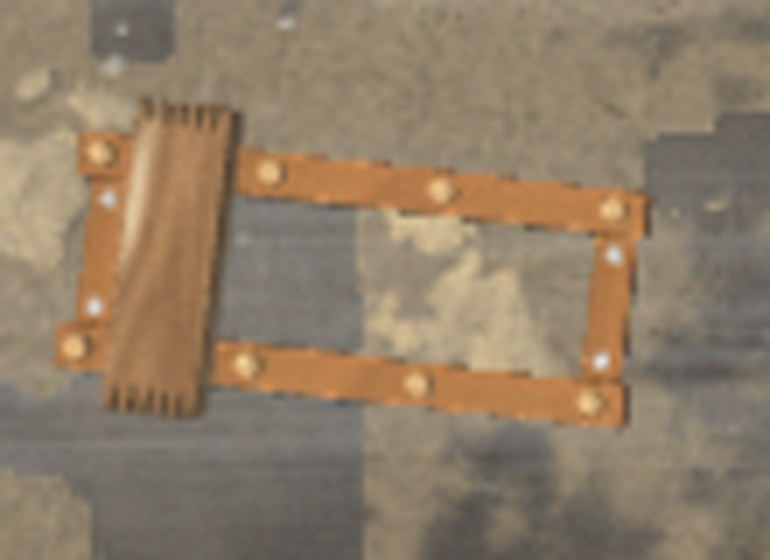

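View pics/c2.png

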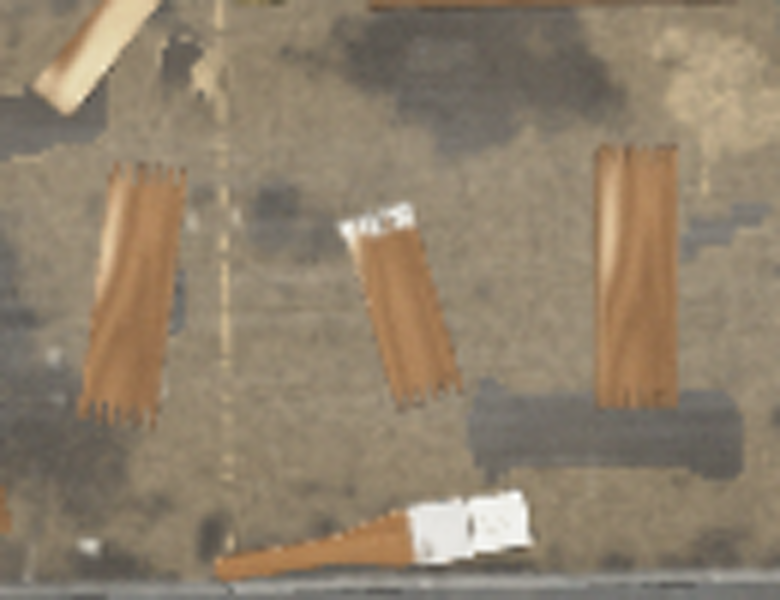

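```bash
cat > h.py <<'E'
import numpy as np, cv2
from station import *
def px2w(p,z,cam="top"):
    i=camera_info(cam);K=i["intrinsics"];T=i["T"]
    out=[]
    for u,v in p:
        d=np.linalg.inv(K)@[u,v,1]; d=T[:3,:3]@[d[0],-d[1],-d[2]]
        o=T[:3,3]; out.append(o+d*(z-o[2])/d[2])
    return np.array(out)
def crop(p,x0,y0,f): return (np.array(p,float)+.5)/f-.5+[x0,y0]
def w2px(p,cam):
    i=camera_info(cam);K=i["intrinsics"];T=i["T"]
    c=(np.array(p)-T[:3,3])@T[:3,:3]; c=c*[1,-1,-1]; q=c@K.T; return q[:,:2]/q[:,2:]
def fit(model,w):
    m=np.array(model);a=w[:,:2];mc=m.mean(0);ac=a.mean(0)
    H=(m-mc).T@(a-ac); th=np.arctan2(H[0,1]-H[1,0],H[0,0]+H[1,1])
    R=np.array([[np.cos(th),-np.sin(th)],[np.sin(th),np.cos(th)]])
    t=ac-R@mc; return t,th,np.abs((m@R.T+t)-a).max()
E
python3 - <<'E'
from h import *
d=px2w(crop([(100,153),(270,172),(441,190),(612,208),(75,346),(246,365),(417,383),(590,402)],180,150,7),.038)
m=[(s*.05,y) for s in(1,-1) for y in(.132,.044,-.044,-.132)]
t,th,r=fit(m,d); print("rack",t,th,r)
R=np.array([[np.cos(th),-np.sin(th)],[np.sin(th),np.cos(th)]])
for y in(.088,0,-.088): print("place",y,t+R@[0,y])
def blk(name,c,x0,y0,f,z,W,L):
    w=px2w(crop(c,x0,y0,f),z)
    print(name,"sizes",[round(float(np.linalg.norm(w[i]-w[(i+1)%4])),4) for i in range(4)],*fit([(-W/2,L/2),(W/2,L/2),(W/2,-L/2),(-W/2,-L/2)],w))
# corners order: far-left, far-right, near-right, near-left ; model x -> right => y = far
blk("row",[(140,100),(238,110),(203,415),(106,407)],180,150,7,.05,.048,.16)
blk("A",[(112,163),(187,172),(157,424),(80,413)],295,150,6,.026,.048,.16)
blk("B",[(597,147),(677,147),(677,407),(597,407)],295,150,6,.026,.048,.16)
blk("short",[(341,224),(411,204),(463,389),(398,408)],295,150,6,.026,.043,.12)
E
```

```text
rack [0.49963203 0.23511302] -0.12613840685303376 0.000834208406379322
place 0.088 [0.5107028  0.32241387]
place 0 [0.49963203 0.23511302]
place -0.088 [0.48856126 0.14781217]
row sizes [0.0499, 0.1555, 0.049, 0.1564] [0.51046597 0.31926447] -1.686526188526086 0.0023368728818897733
A sizes [0.0455, 0.1527, 0.0467, 0.1516] [ 0.46146194 -0.0793235 ] -1.7114239000471845 0.0042315408976875135
B sizes [0.0485, 0.157, 0.0483, 0.1569] [ 0.4656804  -0.38286685] -1.5965221894273072 0.0017129947936392886
short sizes [0.044, 0.1157, 0.0408, 0.1159] [ 0.45047848 -0.24125125] -1.305368204138415 0.0023531985039944026
```

Block A is at (0.461,-0.079) and block B at (0.466,-0.383). The rack fit is good to 0.8 mm, and the row block falls where its place should be to within 3 mm. Next I'll pick A.

```bash
cat >> h.py <<'E'
def q(psi): return [0,np.cos(psi/2),np.sin(psi/2),0]
def pick(x,y,psi,zup=.15):
    move_pose([x,y,zup],q(psi)); 
    movel([x,y,.03],v=.2); print("contact",movel([x,y,.005],v=.06,until_force=8))
    print(get_tcp_pos()); command_gripper(0.0); print("grip",get_grip_width()*88)
    movel([x,y,zup],v=.2); print("lifted",get_grip_width()*88,get_ft_force(),get_time())
def snap(n,tag):
    im=read_camera(n); cv2.imwrite(f"pics/{tag}.png",im[:,:,::-1])
E
python3 - <<'E'
from h import *
pick(.4615,-.0793,-.1406+np.pi/2)
snap("side","s1"); snap("top","t1"); print(get_joint_pos())
E
```

```text
contact False
[ 0.46126594 -0.07928531  0.00470149]
grip 47.92604442164573
lifted 48.01555741680792 [-1.02090643 -0.01277976 -0.89865309] 5.5333
[-1.95593354e-01  3.07556932e-01  2.02485282e+00  1.97565990e-05
  8.11841896e-01 -1.62576489e+00]
```

View pics/s1.png

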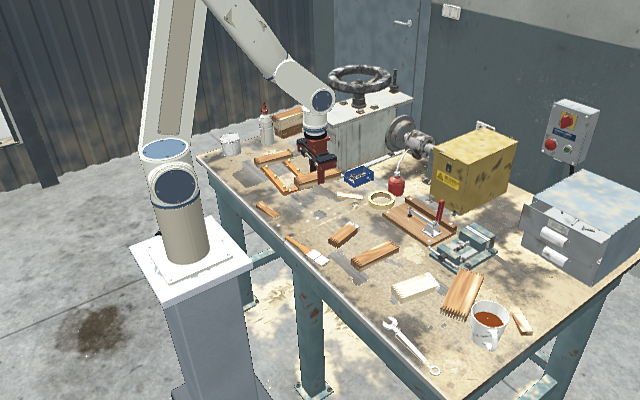

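The side view shows A held at (325,175), lifted clear, with a 48 mm grip. I'll place it in the middle.

```bash
cat >> h.py <<'E'
def place(x,y,psi,zup=.15):
    move_pose([x,y,zup],q(psi)); movel([x,y,.07],v=.2)
    print("contact",movel([x,y,.027],v=.04,until_force=6),get_tcp_pos(),get_ft_force())
    command_gripper(.72); print("open",get_grip_width()*88)
    movel([x,y,zup],v=.15); print(get_time())
E
python3 - <<'E'
from h import *
place(.4996,.2351,-.126+np.pi/2)
movel([.45,0,.25],v=.3) if 0 else move_pose([.45,-.2,.2],q(-1.6))
snap("side","s2"); snap("top","t2")
im=cv2.imread("pics/t2.png");cv2.imwrite("pics/c3.png",cv2.resize(im[150:230,180:290],None,fx=7,fy=7,interpolation=cv2.INTER_CUBIC))
print(get_time())
E
```

```text
contact True [0.49923815 0.2349396  0.02894742] [ 0.18478331 -0.09660244  4.6522139 ]
open 63.44593814648432
9.775
11.7667
```

View pics/c3.png

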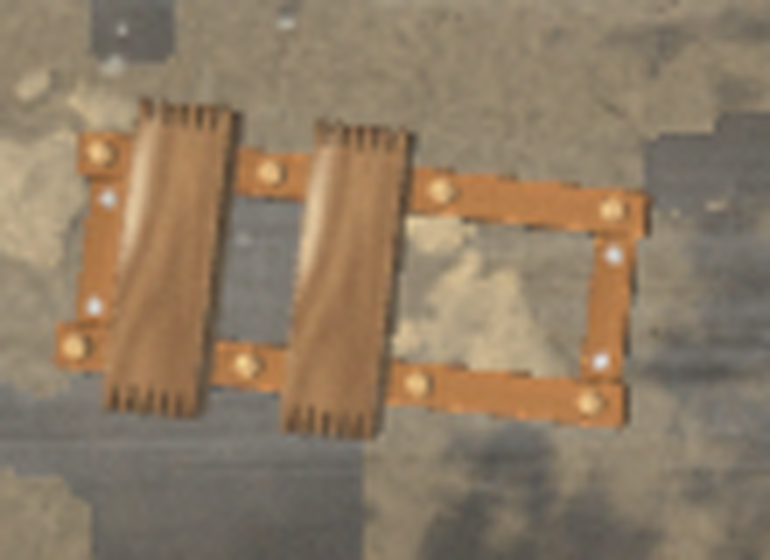

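View pics/t2.png

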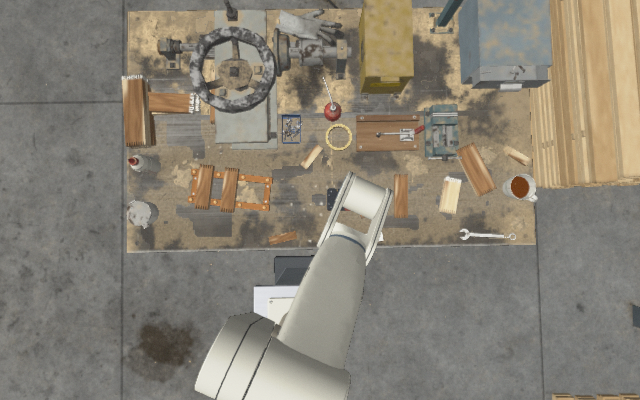

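A sits in the middle place at crop (347,280), between the dowels, and its ends are about 2 mm from level with the row block. Now B.

```bash
python3 - <<'E'
from h import *
command_gripper(1.0)
pick(.4657,-.3829,-.0257-np.pi/2)
place(.4886,.1478,-.126-np.pi/2)
move_pose([.45,-.2,.25],q(-1.6))
snap("side","s3"); snap("top","t3")
im=cv2.imread("pics/t3.png");cv2.imwrite("pics/c4.png",cv2.resize(im[150:230,180:290],None,fx=7,fy=7,interpolation=cv2.INTER_CUBIC))
print(get_time())
E
```

```text
contact False
[ 0.46549329 -0.38281816  0.00461773]
grip 47.544617217149
lifted 47.762752943918926 [ 0.94491932  0.27525694 -0.90659766] 16.025
contact True [0.48826908 0.14768983 0.02889231] [-0.33120481  0.1671133   4.57671263]
open 63.358370600390245
20.875
22.3417
```

View pics/c4.png

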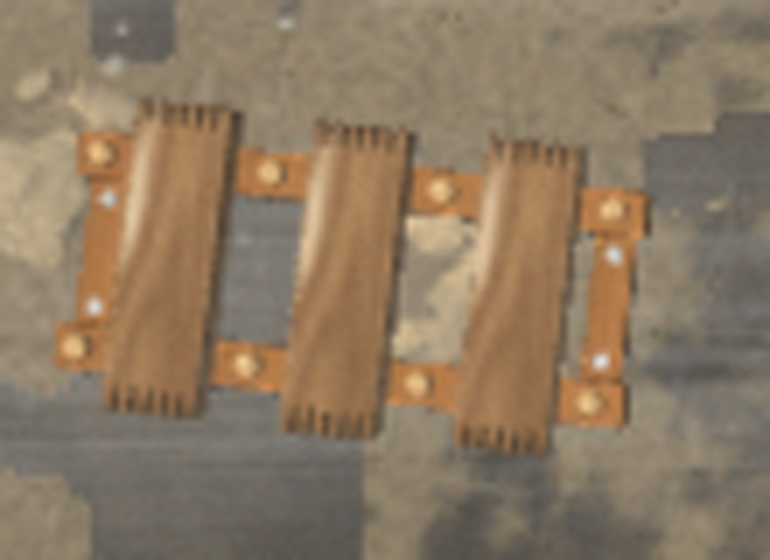

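View pics/s3.png

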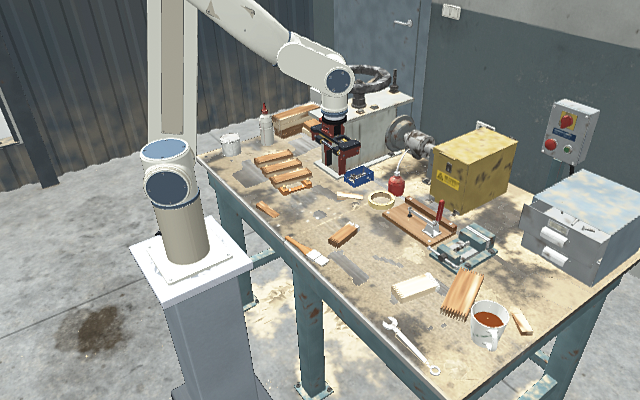

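All three blocks lie flat in the row, at crop (172,258), (347,280) and (520,295), with their ends level. The short block at (344,234) and the light block at (414,288) look unmoved in the side view. I'll check the numbers, then hand in.

```bash
python3 - <<'E'
from h import *
t=np.array([.49963,.23511]);th=-.12614;R=np.array([[np.cos(th),-np.sin(th)],[np.sin(th),np.cos(th)]])
for n,c,y in(("row",[(140,100),(238,110),(203,415),(106,407)],.088),("mid",[(316,122),(411,131),(380,438),(284,430)],0),("right",[(491,138),(583,150),(549,453),(457,444)],-.088)):
    w=px2w(crop(c,180,150,7),.05); t2,a,r=fit([(-.024,.08),(.024,.08),(.024,-.08),(-.024,-.08)],w)
    print(n,"err mm",1e3*(R.T@(t2-t)-[0,y]),"yaw",a+np.pi/2-th)
a=cv2.imread("pics/side0.png",0).astype(int);b=cv2.imread("pics/s3.png",0).astype(int)
for n,(x0,y0,x1,y1) in dict(short=(325,220,362,250),light=(385,268,442,308)).items(): print(n,np.abs(a-b)[y0:y1,x0:x1].mean())
print(job_done(),get_time())
E
```

```text
row err mm [ 0.16275958 -3.15091434] yaw 0.010410138268810515
mid err mm [-1.41795461 -4.79161556] yaw 0.017326538235021477
right err mm [-0.06066015 -4.26706592] yaw 0.00431699988252307
short 0.7576576576576577
light 0.6135964912280701
the job is handed in; nothing more can be done
the job is handed in; nothing more can be done
```

I laid both loose 48 x 160 mm blocks on the rack, block A in the middle place and block B in the right one. I handed the job in after about 22 s of the 58 s allowed; no verdict is reported back.

| Block | Off the place's centre, rack x | Off the place's centre, rack y | Yaw from the rack's x |
|---|---|---|---|
| A (middle) | -1.4 mm | -4.8 mm | under 0.02 rad |
| B (right) | -0.1 mm | -4.3 mm | under 0.02 rad |
| Row block (untouched) | +0.2 mm | -3.2 mm | about 0.01 rad |

- **Offset in y:** The untouched row block shows about the same y offset, though it is described as centred in its place. Most of the 4–5 mm is therefore probably camera bias, and it is within the 16 mm tolerance either way.
- **Height and tilt:** I did not measure these separately. Both blocks touched down on the bearers at the expected height, and they look flat in the pictures.
- **Other blocks:** The short and light blocks show almost no change between the first and last side pictures. The row block looks unmoved in the top picture.
- **Measured sizes:** Block lengths came out 2–5% short in the image (block A worst, 152 mm against 160 mm), which I put down to blurred, toothed ends. The gripper closed to about 48 mm on both, which confirms their width.

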